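Zero the bench length gauge

ROBOT

A 7-joint arm with a two-finger parallel gripper is mounted at the origin on the work surface. World frame = base frame: x ahead of the robot, y to its left, z up, the work surface at z = 0. Lengths are in m, angles in rad, forces in N, time in s.
With the tool pointing down it reaches from about 0.4 to 0.85 m from the base axis. Payload 10.4 kg.
Tool frame: the origin (TCP) lies at the very end of the fingers, on their centre line; the grasp point (between the pads) lies 19 mm behind it; z points along the fingers, y is the line along which they close (so a half turn about z gives the same grasp; the last joint's range is limited). The gripper opens to 85 mm and grips with 20 to 120 N. Pads are 22 mm wide; open, the fingers measure 114 mm over their backs; the gripper's body (76 mm by 85 mm) begins 54 mm behind the grasp point. The pads swing forward as they close: fully open they stand 13 mm farther back than shut.
Start: joints at [1.286, 0.332, -0.065, 1.46, 0.022, 1.35, -0.088], TCP at [0.162, -0.604, 0.231] pointing down, gripper open.
Joint ranges: [-2.6, 2.6], [-0.5, 2.12], [-1.47, 1.34], [0.16, 2.42], [-1.27, 4.41], [0.06, 2.06], [-2.6, 2.6]. Speed limits (rad/s): [2.22, 2.22, 2.79, 2.79, 3.14, 3.14, 3.14].

INTERFACE

Orientations are given as a unit quaternion [x, y, z, w].
In Python, from workcell import * gives the robot as it stands.
- The arm moves only by the tool step_arm, never from a script. Its argument "commands" is one flat list of numbers, 7 for each row, row after row: the finger opening in mm, from 0 to 85.4, then the shift along the world's x, y, z as a fraction of full scale, then the turn, a rotation vector about the world's x, y, z as a fraction of full scale. A call has exactly 10 rows; each row is the pose to reach, as a shift and turn from the pose commanded when the call began, turning the shorter way round; what a row does not reach only later rows make up. Full scale, the value 1, is 0.6 m for a shift and pi rad for a turn. A row lasts 1/8 s, in which the tool goes at most 62.5 mm and 10.7 degrees, less where a joint would pass 70% of its speed; a pose out of reach is approached as far as the arm can. A call with a number of a shift or a turn outside -1 to 1 is refused whole. A call with a gripper value outside its range is refused whole. The fingers move at their own pace and stop on an object; "squeeze" is the grip in N (left out, the last holds). Time passes only in rows, so rows that repeat a pose let the fingers close, or fill a call up. It gives the time, the measured TCP pose, the force, the opening and the grip force at its end, in the units of the state.
- get_obs(): the state, without advancing time (a new reading comes with each control period).
- camera(name): name is "side" or "top" or "wrist"; returns the picture (384x512x3 uint8, red, green, blue); there is no depth.
- camera_params(name): a dict with "mtx" (3x3 intrinsics, pixels), "extrinsics" (4x4, takes a point from world to camera coordinates); the wrist camera has in their place "tool_from_camera" (4x4, takes a point from camera to tool coordinates, whose origin is the TCP and whose axes are the flange's). Camera axes: x right, y down, z forward; pixel columns grow to the right and rows downward; lengths in m; the calibration is good to about 2 mm. A picture is of the moment at which its call begins: read the wrist's pose just before it. camera_params takes no time and is no camera call.
- hand_in(): hands the job in; it is judged then, once.
The state is a dict: "clock": time; "joint_pos": joint angles; "joint_velocities": joint speeds; "tau": joint torques, N m; "position": TCP position; "ee_rot": TCP orientation; "ft_force": force on the tool from outside, world axes, zero at the start; "torque": the same for the moment, N m; "grip_width": opening from 0.0 (shut) to 1.0 (fully open); "grasp_force": force on a finger pad.
Only numpy, scipy, OpenCV 4.12 (cv2) and the standard library are available. Lean on these libraries where they do the work, as an engineer would, in place of code of your own. Each camera call takes 0.05 s, during which the arm holds its last target. There are 200 camera calls.

TASK

Zero the bench length gauge: with a fingertip, push its sliding jaw shut against the fixed jaw, then reach into the round well of its readout and press the sunken round key fully down for about a second. Finish with the jaw still shut and the key let up again; do not press the square key of the other box, do not press the round key before the jaw is shut, and lift or shift nothing else.

Things in the scene. Friction and masses are not known exactly. Their poses are not given: they have to be found in the camera images.
- gauge: bench length gauge, fixed to the bench: a grey bed 64 x 300 x 30 mm (x, y, z) with two steel jaws, each 50 x 30 x 50 mm, standing on it (jaw tops 80 mm above the bench). Origin: centre of the bed's underside; x across the bed, y along it, z up. The fixed jaw is at the bed's -y end, its measuring face at y = -80 mm, looking to +y. The other jaw slides along the bed's y. Over the bed from y = 0 to 130 mm nothing but the sliding jaw stands
- jaw (a joint): gap between the two measuring faces, m: 0 = shut on the fixed jaw, 0.10 = fully open; shutting moves the jaw along the gauge's -y. Plain sliding friction of about 2 N, stays where it is left, has a hard stop at 0
- jaw_push (a point): middle of the outer (+y) face of the sliding jaw, 65 mm above the bench and 15 mm below the jaw's top; the face is 50 mm wide (gauge x) and looks along the gauge's +y. Axes as the gauge
- readout: the readout of the gauge: loose grey plastic box 100 x 120 x 52 mm (x, y, z), about 0.9 kg, with a display strip on the far half of its top and a ROUND well in the near half. Origin: centre of its underside, z up. The well is 46 mm across, goes straight down, 23 mm deep around the key, and is centred on x = -18 mm, y = 0
- zero_key_top (a point): centre of the top of the round zero key, at the bottom of the round well: white, 26 mm across, its top 15 mm below the well's rim when up (37 mm above the bench)
- zero_key (a joint): how far the zero key is pressed, m: 0 = up, 0.005 = fully down; springs back, about 5 N holds it fully down; pressed straight down
- sender: another loose grey box of the same size and weight, not to be used: it sends readings away. Vent slots on the far half of its top and a SQUARE well (44 mm) with a square key in the near half. Origin: centre of its underside, z up. Readout and sender may stand either way round, left or right
- send_key_top (a point): centre of the top of the square send key of the sender (26 x 26 mm, 15 mm below the rim)
- send_key (a joint): how far the send key is pressed, m: 0 = up, 0.005 = fully down
- ring_gauge_c (a point): loose bystander: ring gauge, steel ring 36 mm across, 14 mm high; this point is about half-way up, 7 mm above the bench
- bush_c (a point): loose bystander: stepped brass bush, 32 mm across, 36 mm high; this point is about half-way up, 18 mm above the bench
- block_c (a point): loose bystander: small steel block 12 x 35 x 30 mm (x, y, z); this point is about half-way up, 15 mm above the bench
- caliper_c (a point): loose bystander: steel caliper lying flat, 235 mm long, 10 mm thick; this point is about half-way up, 3 mm above the bench
- oil_c (a point): loose bystander: closed white oil bottle, 48 mm across, 130 mm tall, upright; this point is about half-way up, 65 mm above the bench
- brush_c (a point): loose bystander: hand brush lying flat; this point is about half-way up, 10 mm above the bench
- wrench_c (a point): loose bystander: steel wrench lying flat; this point is about half-way up, 5 mm above the bench
Things that resemble listed ones, but are neither listed nor needed, are in the scene too. Leave any turquoise look-alike of the readout alone.

How it is judged:
On the way, in this order (a step that is already met when the one before it is completed fails the run):
1. the sliding jaw is shut against the fixed jaw (gap under 2 mm) (value of joint jaw below 0.002 m), for 0.2 s.
2. the round key is pressed fully down (over 4.2 mm of 5) for 0.3 s while the jaw is shut (value of joint zero_key above 0.0042 m and value of joint jaw below 0.002 m), for 0.3 s.
At the end, for the whole second after the job is handed in: The jaw is shut (gap under 2 mm), both keys are up (under 1 mm), both boxes stand flat within 20 mm of where they were, at rest, and the bystanders within 30 mm of where they were (value of joint jaw below 0.002 m and value of joint each of zero_key, send_key below 0.001 m and distance of each of readout, sender from where it was at the start of the episode below 0.02 m and angle between each of readout, sender's own z axis and vertical below 0.05 rad and linear speed of each of readout, sender below 0.02 m/s and distance of each of ring_gauge_c, bush_c, block_c, caliper_c, oil_c, brush_c, wrench_c from where it was at the start of the episode below 0.03 m); the robot touches nothing.
It fails at once if the square key of the sender is pressed (over 2 mm) (value of joint send_key above 0.002 m).
It fails at once if the round key is pressed (over 2.5 mm) while the jaw is open (over 4 mm) (value of joint zero_key above 0.0025 m and value of joint jaw above 0.004 m).
It fails at once if a box is shoved (over 20 mm), or lifted (over 10 mm) or tipped (distance of any of readout, sender from where it was at the start of the episode above 0.02 m or height (world z) of any of readout, sender above 0.01 m or angle between any of readout, sender's own z axis and vertical above 0.15 rad).
It fails at once if a bystander is shifted (over 30 mm) or lifted (over 15 mm) (distance of any of ring_gauge_c, bush_c, block_c, caliper_c, oil_c, brush_c, wrench_c from where it was at the start of the episode above 0.03 m or height (world z) of ring_gauge_c above 0.022 m or height (world z) of bush_c above 0.033 m or height (world z) of block_c above 0.03 m or height (world z) of caliper_c above 0.018 m or height (world z) of oil_c above 0.08 m or height (world z) of brush_c above 0.025 m or height (world z) of wrench_c above 0.02 m).
It also fails if it takes over 48 s, if anything falls off the work surface, if the arm or the gripper's body presses on something with over 40 N, if the wrist force passes 120 N, or if a joint passes its speed limit or range.

## Working session

There is one attempt and no reset: what is moved stays moved. The work goes in short steps, Python scripts to look and compute and a tool call to move; the robot and the scene stay as the last step left them, time stands still between calls to the robot, and variables do not carry over. Pictures are saved under pics/ and viewed, at most 10 in all, crops included, and the job is handed in when it is done.

Besides the shell and the picture viewer there is one more tool, called after "Emit:" by a JSON object that holds its "op" and its "data", one argument or row to a line. step_arm: Moves the arm, as the interface text tells. Its arguments: {"type":"object","properties":{"commands":{"type":"array","items":{"type":"number"}},"squeeze":{"type":"number"}},"required":["commands"]}

```bash
mkdir -p pics; cat > h.py <<'E'
from workcell import *
import numpy as np, cv2
def save(n,img): cv2.imwrite(f'pics/{n}.png',cv2.cvtColor(img,cv2.COLOR_RGB2BGR))
def ray(name,uv,obs=None):
    p=camera_params(name);K=np.array(p['mtx'])
    if 'extrinsics' in p:
        T=np.linalg.inv(np.array(p['extrinsics']))
    else:
        from scipy.spatial.transform import Rotation as R
        W=np.eye(4);W[:3,:3]=R.from_quat(obs['ee_rot']).as_matrix();W[:3,3]=obs['position']
        T=W@np.array(p['tool_from_camera'])
    d=T[:3,:3]@np.linalg.inv(K)@np.array([uv[0],uv[1],1.])
    return T[:3,3],d
def onz(name,uv,z,obs=None):
    o,d=ray(name,uv,obs);return o+d*(z-o[2])/d[2]
E
python3 - <<'E'
from h import *
for n in('top','side'):
    im=camera(n);save(n+'0',im);np.save(n+'0.npy',im)
    save(n+'0b',cv2.resize(im,(800,600),interpolation=cv2.INTER_CUBIC))
    print(n,ray(n,(256,192)))
o=get_obs();print(o['clock'],o['position'],o['ee_rot'],o['ft_force'])
E
```

```text
top (array([0.23661749, 0.00971456, 1.41481834]), array([ 0.18551385, -0.00557051, -0.98262697]))
side (array([-0.05097139,  0.92603102,  0.91288646]), array([ 0.39023529, -0.69123515, -0.6082569 ]))
0.1 [ 0.16169079 -0.60340163  0.23065491] [ 9.91441270e-01  1.30552164e-01 -1.04584513e-04 -5.74400249e-04] [-0.14158193 -0.39688822  0.21877561]
```

View pics/top0b.png

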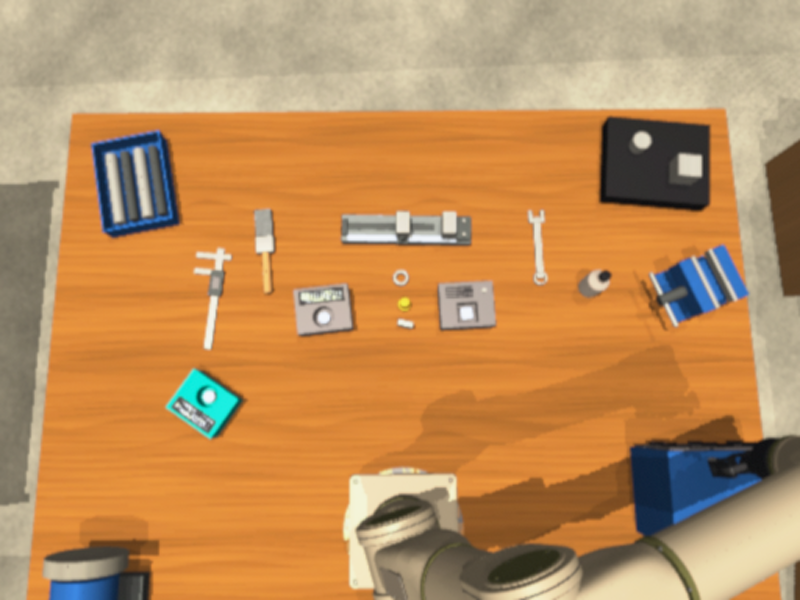

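View pics/side0b.png

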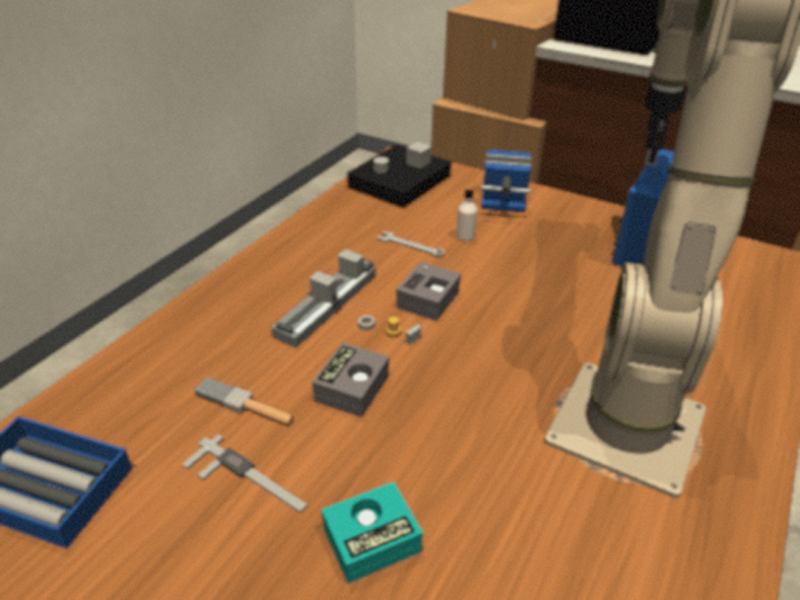

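Top view (800x600 px): the gauge lies along world y, with the fixed jaw at (450,222) and the sliding jaw at (403,222). The grey box with the round well and display is at (323,316).

Could be taken for the readout: the grey square-well sender (467,312), the turquoise round-well look-alike (207,397) and the grey round-well box (323,316). I choose the last. Could be taken for the jaw: the fixed jaw (450,222), the sliding jaw (403,222) and the black tray's blocks (688,165). I choose (403,222).

```bash
python3 - <<'E'
from h import *
top=np.load('top0.npy');side=np.load('side0.npy')
def blob(im,c,r,thr):
    g=im.astype(int); m=(g.min(2)>thr).astype(np.uint8)
    n,l,s,ce=cv2.connectedComponentsWithStats(m)
    x,y=c
    for i in range(1,n):
        if abs(ce[i][0]-x)<r and abs(ce[i][1]-y)<r and s[i][4]>8: print(s[i],ce[i])
def tri(a,b):
    o1,d1=ray('top',a);o2,d2=ray('side',b)
    A=np.c_[d1,-d2];t=np.linalg.lstsq(A,o2-o1,rcond=None)[0]
    p,q=o1+t[0]*d1,o2+t[1]*d2;return (p+q)/2,np.linalg.norm(p-q)
s=.64
print('key top');blob(top,(323*s,316*s),8,190);print('key side');blob(side,(361*s,376*s),8,190)
print('jaws');blob(top,(403*s,220*s),10,150);blob(top,(450*s,220*s),10,150)
print(tri((323*s,317*s),(361*s,377*s)))
for n,p,z in[('key',(323,317),.037),('jawtop',(403,218),.08),('fixtop',(450,218),.08),('bedL',(342,228),.03),('bedR',(471,228),.03),('boxrim',(323,316),.052),('ring',(401,277),.007),('bush',(404,303),.018),('block',(405,324),.015)]:
    print(n,onz('top',np.array(p)*s,z).round(4))
c=np.hstack([cv2.resize(top[180:220,175:335],(800,200),interpolation=2),]);c2=cv2.resize(top[125:165,210:310],(800,320),interpolation=2)
save('crop1',np.vstack([c,c2]))
E
```

```text
key top
[203 199   8   8  50] [206.86 202.66]
key side
[227 239   7   4  25] [230.08 240.68]
jaws
[283 135   9  14 119] [287.06722689 141.76470588]
(array([0.45738175, 0.17293837, 0.03735194]), np.float64(0.004625294754631018))
key [0.4596 0.1739 0.037 ]
jawtop [ 0.6744 -0.0062  0.08  ]
fixtop [ 0.6735 -0.1109  0.08  ]
bedL [0.6679 0.1339 0.03  ]
bedR [ 0.6655 -0.1632  0.03  ]
boxrim [0.4594 0.1722 0.052 ]
ring [ 0.5564 -0.0011  0.007 ]
bush [ 0.4933 -0.0072  0.018 ]
block [ 0.4456 -0.009   0.015 ]
```

View pics/crop1.png

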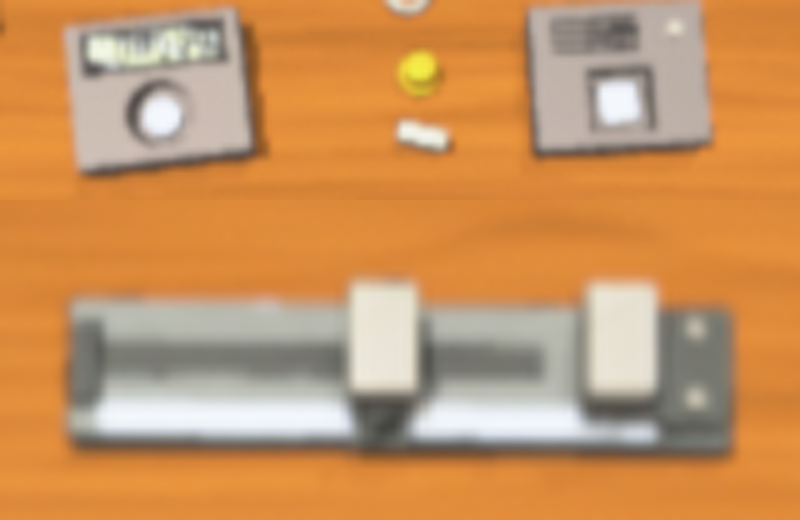

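The crop confirms the choice: the left box has the display, the round well and a white round key at about (206.9,202.7) in 512-wide pixels. The right box has vents and a square key. Next I shut the fingers and move towards the gauge.

Emit:
{"op": "step_arm", "data": {
  "commands": [0, 0.7, 0.75, 0.05, 0, 0, -0.083, 0, 0.7, 0.75, 0.05, 0, 0, -0.083, 0, 0.7, 0.75, 0.05, 0, 0, -0.083, 0, 0.7, 0.75, 0.05, 0, 0, -0.083, 0, 0.7, 0.75, 0.05, 0, 0, -0.083, 0, 0.7, 0.75, 0.05, 0, 0, -0.083, 0, 0.7, 0.75, 0.05, 0, 0, -0.083, 0, 0.7, 0.75, 0.05, 0, 0, -0.083, 0, 0.7, 0.75, 0.05, 0, 0, -0.083, 0, 0.7, 0.75, 0.05, 0, 0, -0.083],
  "squeeze": 20
}}

```text
clock: 1.35
position: [0.5829, -0.1517, 0.2612]
ee_rot: [1.0, 0.001, -0.0, -0.0]
ft_force: [1.2, -0.5, 0.1]
grip_width: -0.0
grasp_force: 0.0
```

Emit:
{"op": "step_arm", "data": {
  "commands": [0, 0.14, 0.4, -0.07, 0, 0, 0, 0, 0.14, 0.4, -0.07, 0, 0, 0, 0, 0.14, 0.4, -0.07, 0, 0, 0, 0, 0.14, 0.4, -0.07, 0, 0, 0, 0, 0.14, 0.4, -0.07, 0, 0, 0, 0, 0.14, 0.4, -0.07, 0, 0, 0, 0, 0.14, 0.4, -0.07, 0, 0, 0, 0, 0.14, 0.4, -0.07, 0, 0, 0, 0, 0.14, 0.4, -0.07, 0, 0, 0, 0, 0.14, 0.4, -0.07, 0, 0, 0]
}}

```text
clock: 2.6
position: [0.6658, 0.0859, 0.2195]
ee_rot: [1.0, 0.0, 0.0, 0.0]
ft_force: [-0.4, 0.3, -0.9]
grip_width: -0.001
grasp_force: 0.0
```

```bash
python3 - <<'E'
from h import *
o=get_obs();im=camera('wrist');save('w1',im);np.save('w1.npy',im);import pickle;pickle.dump(o,open('w1.pkl','wb'))
print(o['position'],o['clock']);print(camera_params('wrist')['tool_from_camera'])
E
```

```text
[0.66578174 0.08586727 0.21951785] 2.6
[[-9.47874544e-04 -9.50981026e-01 -3.09247781e-01  8.06774955e-02]
 [ 9.99999423e-01 -7.44900336e-04 -7.74420794e-04 -1.07119605e-03]
 [ 5.06100705e-04 -3.09248336e-01  9.50981183e-01 -1.42107838e-01]
 [ 0.00000000e+00  0.00000000e+00  0.00000000e+00  1.00000000e+00]]
```

View pics/w1.png

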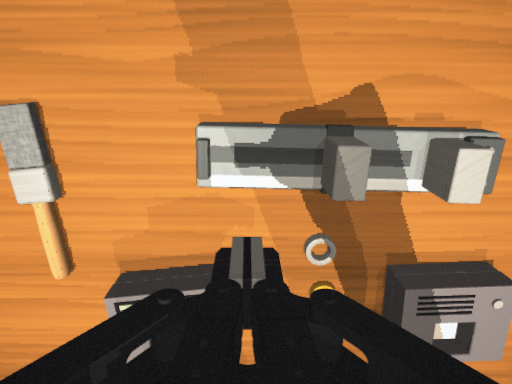

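The wrist picture shows the bed spanning (197..500, 123..190), the sliding jaw at (323..370, 137..199), the fixed jaw at (425..492, 138..202), and the shut fingertips at (247,238).

```bash
python3 - <<'E'
from h import *
import pickle;o=pickle.load(open('w1.pkl','rb'))
for n,p,z in[('jaw tl',(335,138),.08),('jaw bl',(336,197),.08),('jaw br',(370,197),.08),('fix tl',(455,148),.08),('fix bl',(450,202),.08),('fix br',(484,202),.08),('bed tl',(197,123),.03),('bed bl',(197,180),.03),('bed tr',(500,132),.03)]:
    print(n,onz('wrist',p,z,o).round(4))
p=camera_params('wrist');K=p['mtx'];Ti=np.linalg.inv(p['tool_from_camera'])
for q in [(0,0,0),(.011,.0145,0),(-.011,-.0145,0)]:
    c=Ti@np.r_[q,1];u=K@c[:3];print(u[:2]/u[2],c[2])
s=onz('top',(258,142.2),.08);f=onz('top',(287.6,143.1),.08);print('top jaws',s,f)
im=np.load('w1.npy');save('w1c',np.hstack([cv2.resize(im[120:210,310:510],(480,216),interpolation=2),cv2.resize(im[220:290,200:290],(278,216),interpolation=2)]))
E
```

```text
jaw tl [0.698  0.0136 0.08  ]
jaw bl [0.6459 0.0085 0.08  ]
jaw br [ 0.6458 -0.0214  0.08  ]
fix tl [ 0.6896 -0.088   0.08  ]
fix bl [ 0.6411 -0.0927  0.08  ]
fix br [ 0.6411 -0.1228  0.08  ]
bed tl [0.7041 0.1353 0.03  ]
bed bl [0.6465 0.1379 0.03  ]
bed tr [ 0.6953 -0.1599  0.03  ]
[249.33167266 256.73353163] 0.16009038657015248
[280.77864112 235.56131275] 0.15667743187885874
[219.19754684 277.02185636] 0.16350334126144622
top jaws [ 0.66465894 -0.0063986   0.08      ] [ 0.66057986 -0.10919327  0.08      ]
```

View pics/w1c.png

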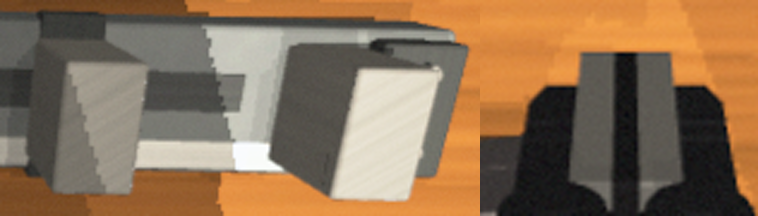

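Emit:
{"op": "step_arm", "data": {
  "commands": [0, 0, -0.02, -0.1, 0, 0, 0, 0, 0, -0.04, -0.2, 0, 0, 0, 0, 0, -0.04, -0.27, 0, 0, 0, 0, 0, -0.04, -0.27, 0, 0, 0, 0, 0, -0.06, -0.27, 0, 0, 0, 0, 0, -0.08, -0.27, 0, 0, 0, 0, 0, -0.1, -0.27, 0, 0, 0, 0, 0, -0.12, -0.27, 0, 0, 0, 0, 0, -0.14, -0.27, 0, 0, 0, 0, 0, -0.16, -0.27, 0, 0, 0]
}}

```text
clock: 3.9
position: [0.6658, -0.0102, 0.0575]
ee_rot: [1.0, 0.001, 0.0, -0.0]
ft_force: [0.9, 2.3, 2.1]
grip_width: -0.003
grasp_force: 1.4
```

Emit:
{"op": "step_arm", "data": {
  "commands": [0, 0, -0.015, 0, 0, 0, 0, 0, 0, -0.03, 0, 0, 0, 0, 0, 0, -0.04, 0, 0, 0, 0, 0, 0, -0.045, 0, 0, 0, 0, 0, 0, -0.05, 0, 0, 0, 0, 0, 0, -0.055, 0, 0, 0, 0, 0, 0, -0.06, 0, 0, 0, 0, 0, 0, -0.063, 0, 0, 0, 0, 0, 0, -0.066, 0, 0, 0, 0, 0, 0, -0.07, 0, 0, 0, 0]
}}

```text
clock: 5.15
position: [0.6657, -0.0493, 0.0573]
ee_rot: [1.0, 0.001, -0.0, -0.001]
ft_force: [-1.2, 10.7, -2.0]
grip_width: 0.0
grasp_force: 5.7
```

Emit:
{"op": "step_arm", "data": {
  "commands": [0, 0, -0.002, 0, 0, 0, 0, 0, 0, -0.004, 0, 0, 0, 0, 0, 0, -0.006, 0, 0, 0, 0, 0, 0, -0.006, 0, 0, 0, 0, 0, 0, -0.006, 0, 0, 0, 0, 0, 0, -0.006, 0, 0, 0, 0, 0, 0, -0.006, 0, 0, 0, 0, 0, 0, -0.006, 0, 0, 0, 0, 0, 0, -0.006, 0, 0, 0, 0, 0, 0, -0.006, 0, 0, 0, 0]
}}

```text
clock: 6.4
position: [0.6657, -0.0493, 0.0573]
ee_rot: [1.0, 0.003, -0.0, -0.003]
ft_force: [-2.0, 15.6, 0.1]
grip_width: -0.005
grasp_force: 7.9
```

```bash
python3 - <<'E'
from h import *
im=camera('side');save('s2',cv2.resize(im[140:240,160:320],(800,500),interpolation=2))
E
```

```text
(no output)
```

View pics/s2.png

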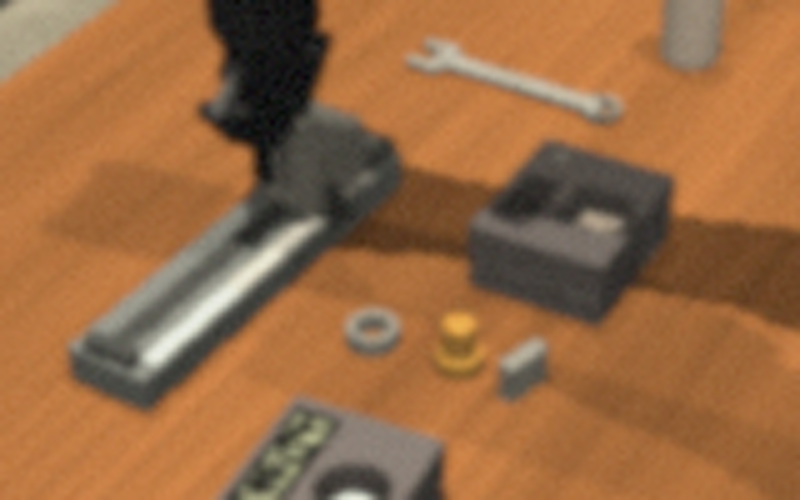

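Pushing harder (15.6 N) did not move the TCP, so the jaw is on its stop; the picture shows the two jaws together at (330,170). I back off, lift and go above the well.

Emit:
{"op": "step_arm", "data": {
  "commands": [0, 0, 0.06, 0, 0, 0, 0, 0, 0, 0.12, 0, 0, 0, 0, 0, 0, 0.12, 0.1, 0, 0, 0, 0, 0, 0.12, 0.2, 0, 0, 0, 0, -0.04, 0.15, 0.27, 0, 0, 0, 0, -0.12, 0.2, 0.27, 0, 0, 0, 0, -0.2, 0.25, 0.27, 0, 0, 0, 0, -0.28, 0.3, 0.27, 0, 0, 0, 0, -0.34, 0.38, 0.27, 0, 0, 0, 0, -0.34, 0.38, 0.27, 0, 0, 0]
}}

```text
clock: 7.7
position: [0.4599, 0.1761, 0.2205]
ee_rot: [1.0, 0.004, 0.001, 0.0]
ft_force: [0.7, -0.8, -0.1]
grip_width: 0.0
grasp_force: 0.0
```

```bash
python3 - <<'E'
from h import *
import pickle
camera('wrist')
o=get_obs();im=camera('wrist');save('w2',im);np.save('w2.npy',im);pickle.dump(o,open('w2.pkl','wb'))
print(o['position'],o['ee_rot'],o['clock'],o['ft_force'])
E
```

```text
[0.46143827 0.17377023 0.22020713] [9.99996893e-01 2.11105341e-03 1.25434751e-03 4.28591099e-04] 7.75 [ 0.08659036 -0.84617596 -0.37899003]
```

View pics/w2.png

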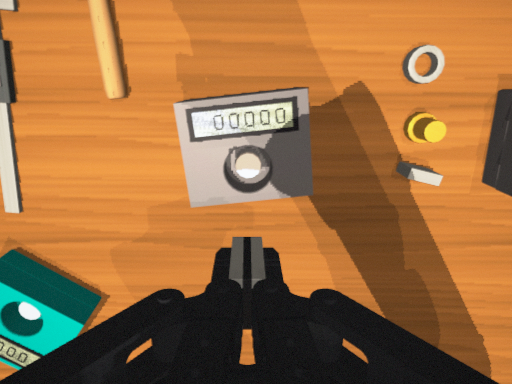

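The picture shows the well rim spanning about (223..272, 145..191) and the white key centred near (246,165), unoccluded; the display reads 00000.

```bash
python3 - <<'E'
from h import *
import pickle;o=pickle.load(open('w2.pkl','rb'));im=np.load('w2.npy')
g=im.max(2);m=(g<85).astype(np.uint8)[140:196,216:280]
n,l,s,ce=cv2.connectedComponentsWithStats(m)
i=1+np.argmax(s[1:,4]);c=cv2.findContours((l==i).astype(np.uint8),0,1)[0][0]
(cx,cy),r=cv2.minEnclosingCircle(c);rim=(cx+216,cy+140);print('rim',s[i],rim,r,onz('wrist',rim,.052,o))
for thr in(140,):
    m=(im.min(2)>thr).astype(np.uint8)[150:182,228:266];n,l,s,ce=cv2.connectedComponentsWithStats(m);j=1+np.argmax(s[1:,4]);print('key',s[j],ce[j]+[228,150])
key=(246.5,165)
print('key37',onz('wrist',key,.037,o),'top',onz('top',(206.9,202.7),.037))
o1,d1=ray('top',(206.9,202.7));o2,d2=ray('wrist',key,o)
t=np.linalg.lstsq(np.c_[d1,-d2],o2-o1,rcond=None)[0];print('tri',o1+t[0]*d1,o2+t[1]*d2)
save('w2c',cv2.resize(im[135:200,205:290],(782,598),interpolation=cv2.INTER_NEAREST))
E
```

```text
rim [  9   8  49  44 549] (249.0, 168.0666675567627) 24.72264862060547 [0.460664   0.17279861 0.052     ]
key [  3   0  35  32 761] [247.34691196 167.27595269]
key37 [0.45986155 0.17516115 0.037     ] top [0.46022941 0.17330215 0.037     ]
tri [0.46030188 0.17335517 0.0365535 ] [0.45978193 0.17516101 0.03668352]
```

View pics/w2c.png

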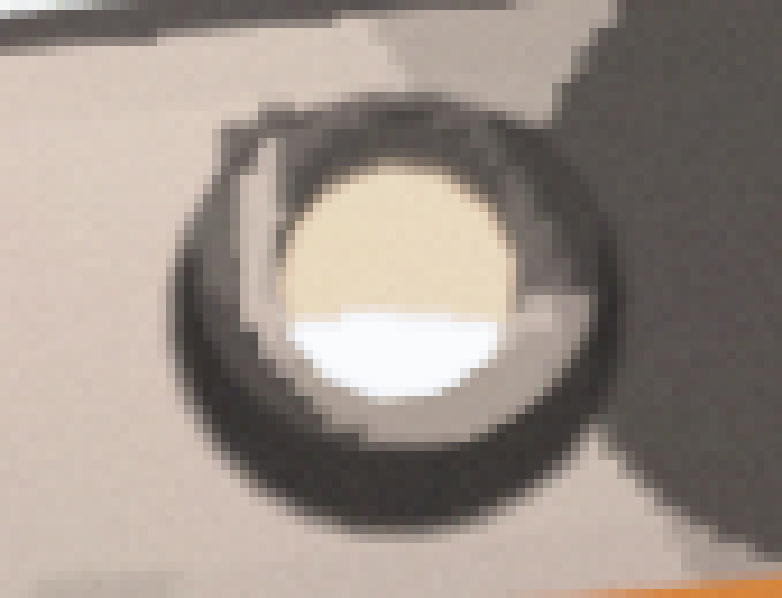

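Key centre in the crop is (399,276), which is (248.4,165.0) in the full picture, so the target is about x 0.460, y 0.1735. The hand is already within about 1 mm of that. I descend.

Emit:
{"op": "step_arm", "data": {
  "commands": [0, -0.002, 0, -0.1, 0, 0, 0, 0, -0.002, 0, -0.18, 0, 0, 0, 0, -0.002, 0, -0.22, 0, 0, 0, 0, -0.002, 0, -0.25, 0, 0, 0, 0, -0.002, 0, -0.26, 0, 0, 0, 0, -0.002, 0, -0.27, 0, 0, 0, 0, -0.002, 0, -0.28, 0, 0, 0, 0, -0.002, 0, -0.29, 0, 0, 0, 0, -0.002, 0, -0.29, 0, 0, 0, 0, -0.002, 0, -0.29, 0, 0, 0]
}}

```text
clock: 9.05
position: [0.4607, 0.1728, 0.0455]
ee_rot: [1.0, 0.001, 0.0, -0.0]
ft_force: [1.2, 0.6, -0.1]
grip_width: -0.003
grasp_force: 0.0
```

Emit:
{"op": "step_arm", "data": {
  "commands": [0, 0, 0, -0.008, 0, 0, 0, 0, 0, 0, -0.014, 0, 0, 0, 0, 0, 0, -0.02, 0, 0, 0, 0, 0, 0, -0.024, 0, 0, 0, 0, 0, 0, -0.026, 0, 0, 0, 0, 0, 0, -0.028, 0, 0, 0, 0, 0, 0, -0.028, 0, 0, 0, 0, 0, 0, -0.028, 0, 0, 0, 0, 0, 0, -0.028, 0, 0, 0, 0, 0, 0, -0.028, 0, 0, 0]
}}

```text
clock: 10.3
position: [0.4608, 0.1728, 0.0313]
ee_rot: [1.0, 0.001, 0.0, 0.001]
ft_force: [-17.9, -7.7, 46.2]
grip_width: 0.0
grasp_force: 23.3
```

The key is bottomed (z 0.0313, 46 N). I ease off slightly, hold, then lift out.

Emit:
{"op": "step_arm", "data": {
  "commands": [0, 0, 0, 0.001, 0, 0, 0, 0, 0, 0, 0.001, 0, 0, 0, 0, 0, 0, 0.001, 0, 0, 0, 0, 0, 0, 0.001, 0, 0, 0, 0, 0, 0, 0.001, 0, 0, 0, 0, 0, 0, 0.001, 0, 0, 0, 0, 0, 0, 0.001, 0, 0, 0, 0, 0, 0, 0.001, 0, 0, 0, 0, 0, 0, 0.001, 0, 0, 0, 0, 0, 0, 0.001, 0, 0, 0]
}}

```text
clock: 11.55
position: [0.4608, 0.1727, 0.0315]
ee_rot: [1.0, 0.001, 0.0, 0.001]
ft_force: [-14.0, -7.1, 39.0]
grip_width: 0.002
grasp_force: 19.7
```

Emit:
{"op": "step_arm", "data": {
  "commands": [0, 0, 0, 0.01, 0, 0, 0, 0, 0, 0, 0.03, 0, 0, 0, 0, 0, 0, 0.06, 0, 0, 0, 0, 0, 0, 0.12, 0, 0, 0, 0, 0, 0, 0.2, 0, 0, 0, 0, 0, 0, 0.28, 0, 0, 0, 0, 0, 0, 0.31, 0, 0, 0, 0, 0, 0, 0.31, 0, 0, 0, 0, 0, 0, 0.31, 0, 0, 0, 0, 0, 0, 0.31, 0, 0, 0]
}}

```text
clock: 12.8
position: [0.46, 0.1724, 0.2139]
ee_rot: [1.0, 0.001, -0.001, 0.0]
ft_force: [-0.3, 0.3, 0.2]
grip_width: -0.003
grasp_force: 0.0
```

```bash
python3 - <<'E'
from h import *
o=get_obs();im=camera('wrist');s=camera('side');print(o['position'],o['clock'])
save('end',np.hstack([im[60:220,100:500],cv2.resize(s[140:260,160:320],(213,160),interpolation=2)]))
E
```

```text
[0.45995139 0.17242482 0.21385066] 12.8
```

View pics/end.png

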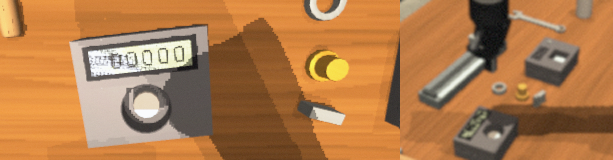

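The box is unmoved, with the key at (147,105) up again, and the bystanders are in place. The fingertip went 5.5 mm below the measured key top and stayed there for over a second at 39–46 N. I hand in.

```bash
python3 -c "
from workcell import *
print(hand_in())"
```

```text
the job is handed in; nothing more can be done
None
```

I pushed the gauge jaw onto its stop, held the round key fully down for over a second and let it up, then handed the job in at about 13 s; no verdict came back, and the jaw was hidden by the gripper in the last picture, so I did not see it shut at the end.

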